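# Hover the gear housing's cover over its threaded holes

## Task

A gear housing stands on a switchable magnetic block: first, before touching the green cover plate, turn the block's selector knob to the green dot so that the housing is held fast. Then pick the cover up by its lug and hold it level about 20 mm above the housing's joint face, each of its four holes centred over a threaded hole (either way round), so that a helper can start the bolts. Finish while still holding it there, motionless; never let the cover touch the housing or the block, and leave the loose bolts, nut and drill chuck where they lie.

Things in the scene. Friction and masses are not known exactly. Their poses are not given: they have to be found in the camera images.
- selector (a joint): selector knob of the magnetic block, rad; grows as it turns clockwise seen from above. Four sprung detents: 0 white dot (off), 0.6 yellow (light hold), 1.2 green (full hold), 1.8 red (release); end stops at -0.1 and 1.9. Light to turn (up to 0.15 N m over a detent); let go near a dot, it snaps to it
- knob_grip (a point): point on the knob's vertical axis at the height to grip it, 29 mm above the dial; z up, x towards the bar's pointing end (turns with the knob; 0.9 rad minus the joint value, anticlockwise from the block's x). Knob: black upright bar 44 mm long, 14 mm thick, its top 13 mm above this point, on a round foot 44 mm across and 8 mm high; white line on the pointing half
- magnet_block: dark steel magnetic holding block, 150 (x) by 250 (y) by 45 mm high, fixed to the bench; origin at the centre of its underside, z up. On its top: the dial, a dark grey disc 86 mm across, 4 mm high, centre at y = +78 mm; and a grey open-topped gear housing, 134 x 94 mm, centre at y = -70 mm, its bright joint face 50 mm above the block's top
- housing_face (a point): centre of the housing's level joint face, 95 mm above the bench; x and y along the block's. Four threaded holes (dark, 12 mm) lie at x = +-52 mm, y = +-33 mm from it; opening 80 x 42 mm in the middle
- thread_a (a point): mouth of the threaded hole at x = +52, y = +33 mm from housing_face
- thread_c (a point): mouth of the threaded hole at x = -52, y = -33 mm from housing_face (diagonally opposite)
- cover: green cover plate, 134 mm (x) by 94 mm (y) by 6 mm thick, 0.25 to 0.5 kg, lying flat on the bench at the start with its lug up; origin at the centre of its underside, z up. Four through holes of 16 mm at x = +-52, y = +-33 mm. It fits either way round (half a turn is the same)
- cover_grip (a point): centre of the grip of the cover's lug, 32 mm above the plate's underside, axes as the cover's. The lug is an upright rib 54 mm long (x), 16 mm thick (y), from the plate's top (6 mm above its underside) to 46 mm above its underside: grip it across y
- cover_hole_a (a point): centre of the cover's hole at x = +52, y = +33 mm, at the plate's underside
- cover_hole_c (a point): centre of the cover's hole at x = -52, y = -33 mm, at the plate's underside
- bolt_1: first spare hexagon bolt, 20 x 58 x 18 mm, lying at the left beyond the cover; leave alone
- bolt_2: second spare hexagon bolt, 20 x 58 x 18 mm, lying farther left; leave alone
- loose_nut: hexagon nut, 36 x 41 x 19 mm, behind the magnetic block; leave alone
- loose_chuck: steel drill chuck standing upright, 46 mm across, 68 mm high, behind the magnetic block; leave alone
There are look-alikes about, which are no part of the job. Of the things shaped like the cover, the green one is meant.

How it is judged:
By the outcome, as a careful person would: the job done as asked, in the order asked, and still so for the second after the job is handed in, while the arm keeps its last pose, push and grip.
It also fails if it takes over 56 s, if anything falls off the work surface, if the arm or the gripper's body presses on something with over 40 N, if the wrist force passes 120 N, or if a joint passes its speed limit or range.

## Robot

A 6-joint arm with a two-finger parallel gripper is mounted at the origin on a cart in front of the work surface, level with it; the furniture and walls round the work are solid. World frame = base frame: x ahead of the robot, y to its left, z up, the work surface at z = 0. Lengths are in m, angles in rad, forces in N, time in s.
With the tool pointing down it reaches from about 0.35 to 0.975 m from the base axis. Payload 4.9 kg.
Tool frame: the origin (TCP) lies at the very end of the fingers, on their centre line; the grasp point (between the pads) lies 19 mm behind it (manip.hold_point_z is the distance from the TCP to the grasp point, in m); z points along the fingers, x is the direction in which the jaws open and shut, and the axes are right-handed (so a half turn about z gives the same grasp; the last joint's range is limited). The gripper opens to 85 mm and grips with 20 to 120 N. Pads are 22 mm wide; open, the fingers measure 114 mm over their backs; the gripper's body (76 mm by 85 mm) begins 54 mm behind the grasp point. The pads swing forward as they close: fully open they stand 13 mm farther back than shut.
Start: joints at [1.109, 0.053, 1.613, -0, 1.476, -0.119], TCP at [0.21, 0.589, 0.21] pointing down, gripper open.
Joint ranges: [-3.01, 3.01], [-1.01, 2.22], [0.06, 2.58], [-1.02, 4.17], [0.09, 2.62], [-3.14, 3.14]. Speed limits (rad/s): [2.57, 2.57, 3.14, 3.14, 3.14, 3.14].

## Interface

Orientations are given as a unit quaternion [w, x, y, z].
In Python, from plant import manip gives the robot as it stands.
- The arm moves only by the shell command python3 -m handwheel 'ROWS' [OPENING]. ROWS is JSON, a list of rows, each an object of numbers: "dx", "dy", "dz": the shift along the tool's x, y, z in m; "ax", "ay", "az": the turn, a rotation vector about the tool's x, y, z in rad. In form: [{"dx": .., "dy": .., "dz": .., "ax": .., "ay": .., "az": ..}, ...]. A call has 1 to 5 rows; each row is the pose to reach, as a shift and turn from the pose commanded when the call began, along the tool's axes at that moment; what a row does not reach only later rows make up. A row lasts 1/8 s, in which the tool goes at most 62.5 mm and 10.7 degrees, less where a joint would pass 70% of its speed; a pose out of reach is approached as far as the arm can. A call with a gripper value outside its range is refused whole. OPENING is the closure in counts, from 0 (fully open) to 255 (shut), set as the call begins (- or left out, the last holds). The fingers move at their own pace and stop on an object; the grip force is fixed at half the most. Time passes only in rows, so rows that repeat a pose let the fingers close. It gives the time, the measured TCP pose, the force and the opening at its end, in the units of the state.
- manip.state(): the state, without advancing time (a new reading comes with each control period).
- manip.grab_frame(name): name is "side" or "top"; returns a dict with "image" (480x640x3 uint8, blue, green, red), "z_map" (480x640 float32, m along the optical axis (not along the pixel's ray), 0 where there is no reading), "K" (3x3 intrinsics, pixels), "xyz" and "rotation" of the camera in the world. Camera axes: x right, y up, looking along -z (the intrinsics and any distortion apply to the point x, -y, -z); pixel columns grow to the right and rows downward; lengths in m; the calibration is good to about 2 mm. A picture is of the moment at which its call begins.
- manip.job_done(): hands the job in, once; it reports no verdict.
The state is a dict: "time": time; "joint_pos": joint angles; "joint_vel": joint speeds; "joint_efforts": joint torques, N m; "tool_pos": TCP position; "tool_rot": TCP orientation; "contact_force": force on the tool from outside, world axes, zero at the start; "ft_torque": the same for the moment, N m; "gripper_width": opening from 0.0 (shut) to 1.0 (fully open).
Only numpy, scipy, OpenCV 4.12 (cv2) and the standard library are available. Lean on these libraries where they do the work, as an engineer would, in place of code of your own. Each camera call takes 0.05 s, during which the arm holds its last target.

## Working session

There is one attempt and no reset: what is moved stays moved. The work goes in short steps, Python scripts to look and compute and a shell command to move; the robot and the scene stay as the last step left them, time stands still between calls to the robot, and variables do not carry over. Pictures are saved under pics/ and viewed, and the job is handed in when it is done.

```bash
ls; mkdir -p pics; cat > h.py <<'E'
import numpy as np, cv2, pickle
from plant import manip
def grab(tag):
    out={}
    for n in ("side","top"):
        f=manip.grab_frame(n); out[n]=f; cv2.imwrite(f"pics/{tag}_{n}.png",f["image"])
    pickle.dump(out,open(f"{tag}.pkl","wb")); return out
def load(tag): return pickle.load(open(f"{tag}.pkl","rb"))
def ray(f,u,v):
    K=np.array(f["K"]); d=np.linalg.inv(K)@np.array([u,v,1.0]); d=np.array([d[0],-d[1],-d[2]])
    return np.array(f["xyz"]),np.array(f["rotation"])@d
def plane(f,u,v,z):
    o,d=ray(f,u,v); return o+d*(z-o[2])/d[2]
def depthpt(f,u,v):
    o,d=ray(f,u,v); return o+d*f["z_map"][int(round(v)),int(round(u))]
def proj(f,p):
    c=np.array(f["rotation"]).T@(np.array(p)-np.array(f["xyz"])); q=np.array(f["K"])@np.array([c[0],-c[1],-c[2]]); return q[:2]/q[2]
E
python3 - <<'E'
from h import *
print(manip.state(), manip.hold_point_z)
o=grab("a")
for n,f in o.items(): print(n,{k:(np.array(v).round(3).tolist()) for k,v in f.items() if k not in("image","z_map")}, (f["z_map"]>0).mean())
E
```

```text
pics
{'time': 0.0, 'joint_pos': array([ 1.10898996e+00,  5.33625635e-02,  1.61424420e+00, -2.63360394e-05,
        1.47600278e+00, -1.18973922e-01]), 'joint_vel': array([ 0.0002046 ,  0.00139037,  0.00150985, -0.00099892,  0.00055416,
        0.0007406 ]), 'joint_efforts': array([ 5.50229543e-04, -3.93697286e+01, -3.70171773e+01, -2.33061082e-04,
        7.05918777e-03,  3.35082788e-06]), 'tool_pos': array([0.20979964, 0.58804997, 0.20908927]), 'tool_rot': array([ 4.90583579e-04,  8.17359260e-01,  5.76127436e-01, -8.81167546e-04]), 'contact_force': array([ 0.05552748, -0.49062719, -0.50869529]), 'ft_torque': array([ 0.01238476, -0.02420945,  0.02250239]), 'gripper_width': 1.0002729152163827} 0.0187
side {'K': [[479.303, 0.0, 322.97], [0.0, 479.303, 250.013], [0.0, 0.0, 1.0]], 'xyz': [0.106, -0.722, 0.578], 'rotation': [0.83, 0.496, -0.129, -0.219]} 0.995966796875
top {'K': [[512.543, 0.0, 324.916], [0.0, 512.543, 226.945], [0.0, 0.0, 1.0]], 'xyz': [0.438, 0.094, 1.203], 'rotation': [-0.706, -0.026, 0.032, 0.707]} 0.9960872395833333
```

```bash
cat >> h.py <<'E'
from scipy.spatial.transform import Rotation as R
_l=load
def fix(o):
    for f in o.values():
        r=np.array(f["rotation"]).ravel()
        if r.size==4: f["rotation"]=R.from_quat(np.roll(r,-1)).as_matrix()
    return o
def load(tag): return fix(_l(tag))
E
python3 - <<'E'
from h import *
o=load("a")
for n,f in o.items(): print(n,f["rotation"].round(2).tolist(), plane(f,320,240,0), proj(f,[0.21,0.589,0.21]))
E
```

```text
side [[0.87, 0.24, -0.43], [-0.49, 0.41, -0.77], [-0.0, 0.88, 0.47]] [0.6508629  0.26468455 0.        ] [107.03795294 155.96022347]
top [[-0.0, 1.0, -0.08], [-1.0, -0.0, 0.01], [0.01, 0.08, 1.0]] [0.50710385 0.09529447 0.        ] [ 58.33790123 391.63898492]
```

View pics/a_top.png

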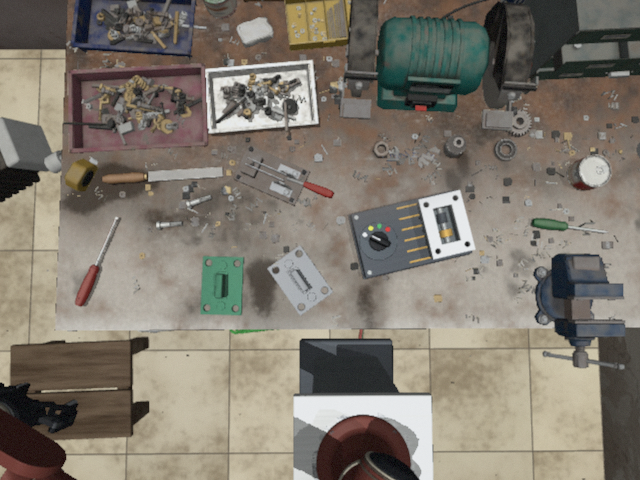

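View pics/a_side.png

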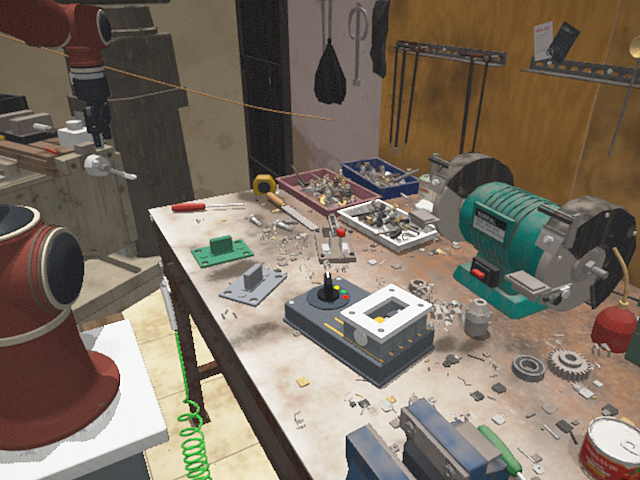

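Top view: the green cover is at (222,285). Its look-alikes are a grey plate at (300,280) and a dark plate with a lug at (275,180). The block's knob is at (379,240) and the housing at (445,225). The side view shows the green cover at (220,250), the grey plate at (253,285), the knob at (328,288) and the housing at (388,313). By the description I choose the green one, and I'll check it in close crops.

```bash
python3 - <<'E'
from h import *
o=load("a")
t=o["top"]["image"]; s=o["side"]["image"]
a=cv2.resize(t[245:325,190:340],(800,427),interpolation=cv2.INTER_CUBIC); cv2.imwrite("pics/c1.png",a)
a=cv2.resize(t[180:285,340:480],(800,600),interpolation=cv2.INTER_CUBIC); cv2.imwrite("pics/c2.png",a)
a=cv2.resize(s[220:390,180:440],(800,523),interpolation=cv2.INTER_CUBIC); cv2.imwrite("pics/c3.png",a)
E
```

```text
(no output)
```

View pics/c1.png

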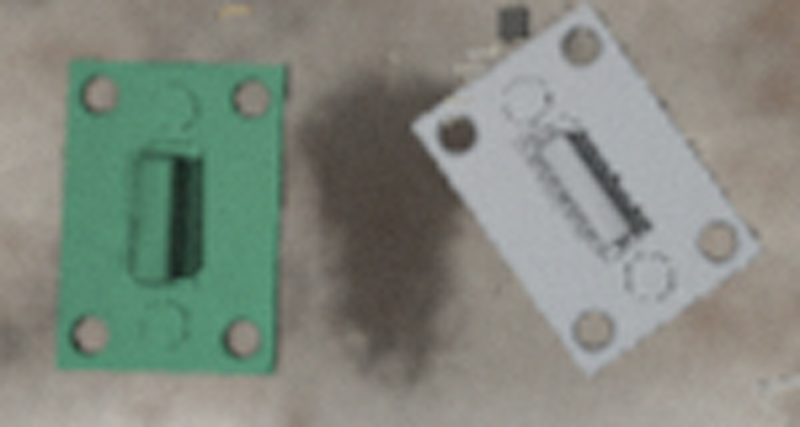

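View pics/c2.png

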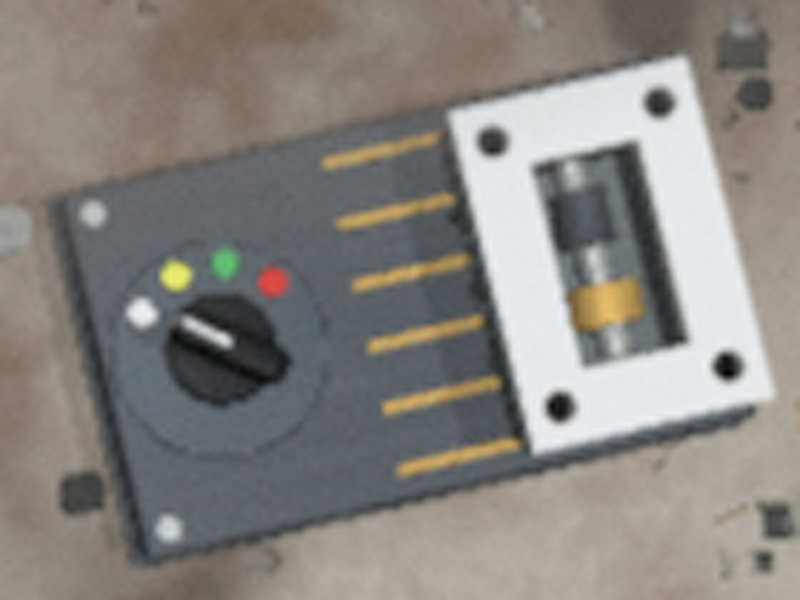

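View pics/c3.png

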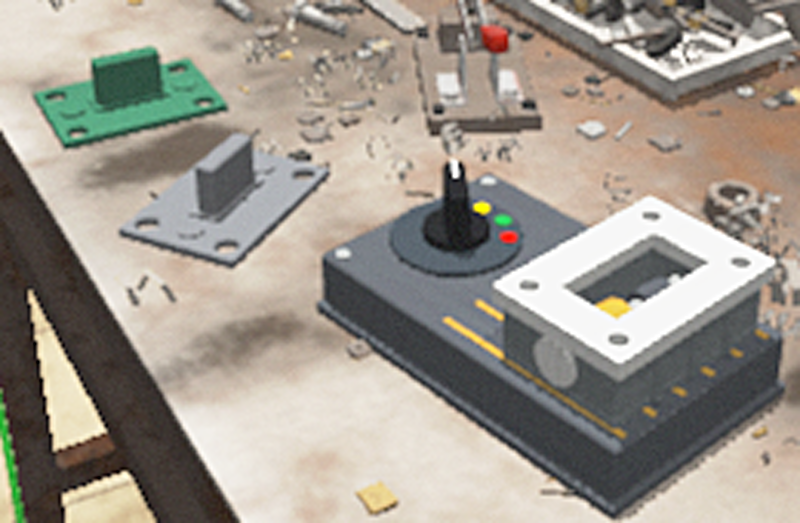

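```bash
cat >> h.py <<'E'
def tri(f1,p1,f2,p2):
    o1,d1=ray(f1,*p1); o2,d2=ray(f2,*p2)
    A=np.c_[d1,-d2]; s,_,_,_=np.linalg.lstsq(A,o2-o1,rcond=None)
    a=o1+s[0]*d1; b=o2+s[1]*d2
    return (a+b)/2, np.linalg.norm(a-b)
def holes(mask,amin,amax):
    cs,h=cv2.findContours(mask,cv2.RETR_CCOMP,cv2.CHAIN_APPROX_NONE); out=[]
    for c,hh in zip(cs,h[0]):
        if hh[3]>=0 and amin<cv2.contourArea(c)<amax:
            m=cv2.moments(c); out.append((m["m10"]/m["m00"],m["m01"]/m["m00"],m["m00"]))
    return np.array(out)
def big(mask):
    n,l,s,_=cv2.connectedComponentsWithStats(mask); i=1+np.argmax(s[1:,4]); return ((l==i)*255).astype(np.uint8)
def upm(f,box,fn,k=4):
    x0,y0,x1,y1=box; im=cv2.resize(f["image"][y0:y1,x0:x1],None,fx=k,fy=k,interpolation=cv2.INTER_CUBIC)
    m=big(fn(im)); return m
def unup(p,box,k=4):
    p=np.array(p,float).copy(); p[:,:2]=(p[:,:2]+.5)/k-.5+np.array(box[:2]); return p
E
python3 - <<'E'
from h import *
o=load("a"); T,S=o["top"],o["side"]
def green(im):
    h=cv2.cvtColor(im,cv2.COLOR_BGR2HSV); return cv2.inRange(h,(60,90,40),(95,255,255))
def white(im): return cv2.inRange(im,(175,175,175),(255,255,255))
for n,f,bg,bw in (("top",T,(190,245,255,325),(405,180,480,270)),("side",S,(185,225,265,275),(330,278,440,350))):
    for nm,b,fn in (("cover",bg,green),("face",bw,white)):
        m=upm(f,b,fn); cv2.imwrite(f"pics/m_{n}_{nm}.png",m)
        hs=holes(m,60,100000)
        h=unup(hs,b); print(n,nm)
        for q in h: print("  px",q.round(1).tolist(),"depth pt",depthpt(f,q[0],q[1]).round(4))
        c=max(cv2.findContours(m,cv2.RETR_EXTERNAL,cv2.CHAIN_APPROX_NONE)[0],key=cv2.contourArea)
        print(" rect",cv2.minAreaRect(c))
E
cd pics; python3 -c "
import cv2,numpy as np
L=[cv2.resize(cv2.imread(f'm_{n}_{k}.png'),(390,290)) for n in('top','side') for k in('cover','face')]
cv2.imwrite('mm.png',np.vstack([np.hstack(L[:2]),np.hstack(L[2:])]))"
```

```text
top cover
  px [235.2, 308.0, 813.0] depth pt [0.3497 0.2921 0.0018]
  px [206.8, 307.2, 843.5] depth pt [ 0.3515  0.3586 -0.0013]
  px [222.8, 291.2, 192.5] depth pt [0.3891 0.3179 0.0197]
  px [224.2, 283.1, 408.0] depth pt [0.4074 0.3167 0.0114]
  px [223.8, 275.6, 75.5] depth pt [0.4247 0.3174 0.0131]
  px [236.9, 263.1, 887.0] depth pt [ 0.4536  0.2897 -0.001 ]
  px [208.7, 262.3, 851.5] depth pt [4.556e-01 3.556e-01 1.000e-04]
 rect ((128.25296020507812, 162.66390991210938), (160.59422302246094, 228.20921325683594), 1.9749338626861572)
top face
  px [437.6, 250.8, 455.5] depth pt [ 0.478  -0.161   0.0871]
  px [466.9, 243.6, 448.5] depth pt [ 0.4936 -0.2267  0.0831]
  px [446.4, 224.0, 11702.5] depth pt [ 0.5398 -0.1904  0.0516]
  px [425.8, 204.3, 466.5] depth pt [ 0.5807 -0.1383  0.0818]
  px [454.9, 197.5, 457.0] depth pt [ 0.5949 -0.2016  0.0876]
 rect ((169.08827209472656, 178.85293579101562), (251.50942993164062, 175.35325622558594), 75.96376037597656)
side cover
  px [204.8, 263.2, 222.5] depth pt [ 0.3503  0.3015 -0.0031]
  px [246.0, 253.3, 183.0] depth pt [ 0.4554  0.2971 -0.0021]
  px [197.8, 251.5, 216.0] depth pt [ 3.519e-01  3.635e-01 -3.000e-04]
  px [237.3, 242.6, 189.0] depth pt [0.4559 0.3598 0.    ]
 rect ((146.1861572265625, 99.38946533203125), (103.2784652709961, 236.677001953125), 76.31597900390625)
side face
  px [380.6, 329.9, 294.5] depth pt [ 0.4939 -0.2213  0.091 ]
  px [351.5, 312.4, 222.5] depth pt [ 0.4799 -0.155   0.0897]
  px [420.3, 304.8, 219.5] depth pt [ 0.596  -0.1979  0.0912]
  px [385.7, 309.1, 9553.5] depth pt [ 0.5545 -0.1541  0.0698]
  px [391.2, 289.7, 173.0] depth pt [ 0.5826 -0.1308  0.0893]
 rect ((224.61102294921875, 123.17122650146484), (180.94354248046875, 325.8117980957031), 57.03059387207031)
```

View pics/mm.png

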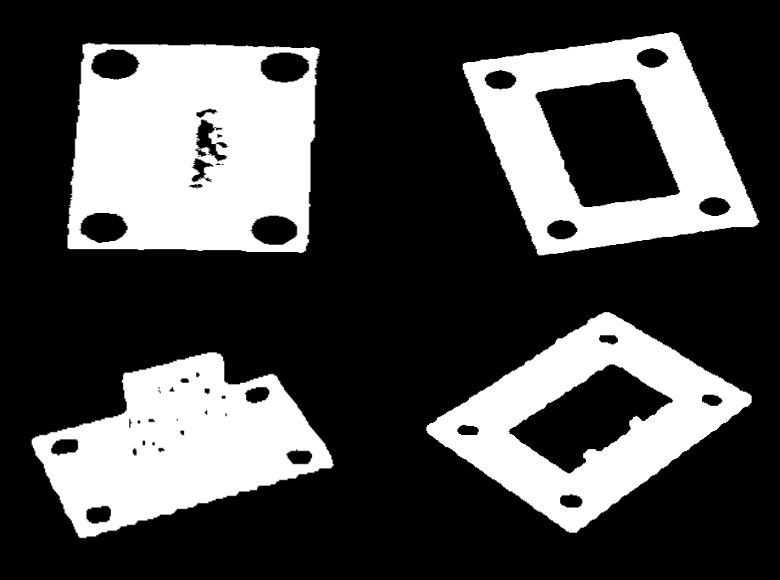

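```bash
python3 - <<'E'
from h import *
o=load("a"); T,S=o["top"],o["side"]
F=[((437.6,250.8),(351.5,312.4)),((466.9,243.6),(380.6,329.9)),((454.9,197.5),(420.3,304.8)),((425.8,204.3),(391.2,289.7))]
C=[((235.2,308.),(204.8,263.2)),((206.8,307.2),(197.8,251.5)),((208.7,262.3),(237.3,242.6)),((236.9,263.1),(246.,253.3))]
for nm,L,z in (("face",F,.095),("cover",C,.006)):
    P=[]
    for a,b in L:
        p,e=tri(T,a,S,b); P.append(p); print(nm,p.round(4),"gap",round(e,4),"topplane",plane(T,*a,z).round(4)[:2],"side",plane(S,*b,z).round(4)[:2])
    for nmm,Q in (("tri",np.array(P)),("top",np.array([plane(T,*a,z) for a,_ in L])),("side",np.array([plane(S,*b,z) for _,b in L]))):
        d=(Q[3]-Q[0]+Q[2]-Q[1]); e=Q[1]-Q[0]+Q[2]-Q[3]
        print(nmm,"ctr",Q.mean(0).round(4),"edges",np.linalg.norm(d)/2,np.linalg.norm(e)/2,"ang long",np.arctan2(d[1],d[0]),"short",np.arctan2(e[1],e[0]))
# knob
s=S["image"];t=T["image"]
cv2.imwrite("pics/k1.png",cv2.resize(t[215:265,350:410],None,fx=10,fy=10,interpolation=cv2.INTER_CUBIC))
cv2.imwrite("pics/k2.png",cv2.resize(s[262:312,295:360],None,fx=10,fy=10,interpolation=cv2.INTER_CUBIC))
E
```

```text
face [ 0.4774 -0.1595  0.0934] gap 0.0007 topplane [ 0.4776 -0.1593] side [ 0.4758 -0.1613]
face [ 0.4928 -0.2236  0.0932] gap 0.0009 topplane [ 0.4931 -0.2233] side [ 0.4908 -0.2253]
face [ 0.5941 -0.2     0.0932] gap 0.0001 topplane [ 0.5939 -0.1996] side [ 0.5922 -0.2019]
face [ 0.579  -0.1358  0.0934] gap 0.0006 topplane [ 0.579  -0.1357] side [ 0.5771 -0.1377]
tri ctr [ 0.5358 -0.1797  0.0933] edges 0.10415949364679968 0.06591761272905379 ang long 0.22848111376167804 short -1.337467005422141
top ctr [ 0.5359 -0.1795  0.095 ] edges 0.1038370532391736 0.06572073601380718 ang long 0.22979382855838965 short -1.3384139244615127
side ctr [ 0.534  -0.1815  0.095 ] edges 0.10402929752601721 0.06588900809296178 ang long 0.22768743701660119 short -1.339671073236145
cover [0.349  0.2924 0.002 ] gap 0.0015 topplane [0.35   0.2915] side [0.3466 0.2857]
cover [0.3512 0.3579 0.0026] gap 0.0013 topplane [0.352 0.357] side [0.3492 0.3519]
cover [0.455  0.3552 0.0022] gap 0.0011 topplane [0.4555 0.3542] side [0.4522 0.3484]
cover [0.4532 0.2895 0.0022] gap 0.0007 topplane [0.4534 0.2887] side [0.4505 0.2829]
tri ctr [0.4021 0.3237 0.0023] edges 0.1040375849915816 0.06569381718404062 ang long -0.026869691178093506 short 1.5397966972620354
top ctr [0.4027 0.3228 0.006 ] edges 0.10347231632143743 0.06553979932296479 ang long -0.026622966927421013 short 1.5395057406909118
side ctr [0.3996 0.3172 0.006 ] edges 0.10352918164141178 0.0659467422832312 ang long -0.03039009221124525 short 1.5383371255423095
```

View pics/k1.png

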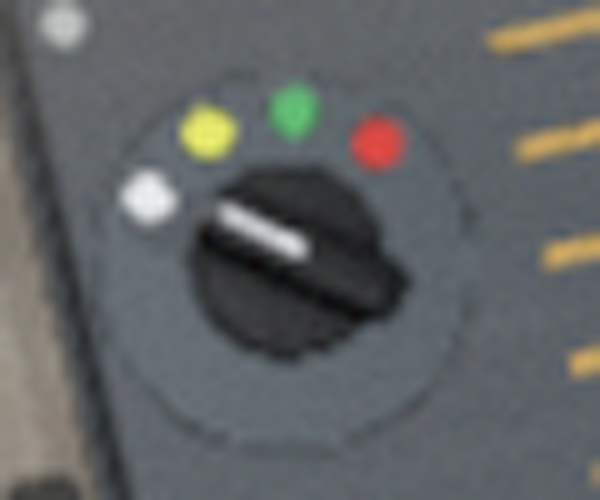

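View pics/k2.png

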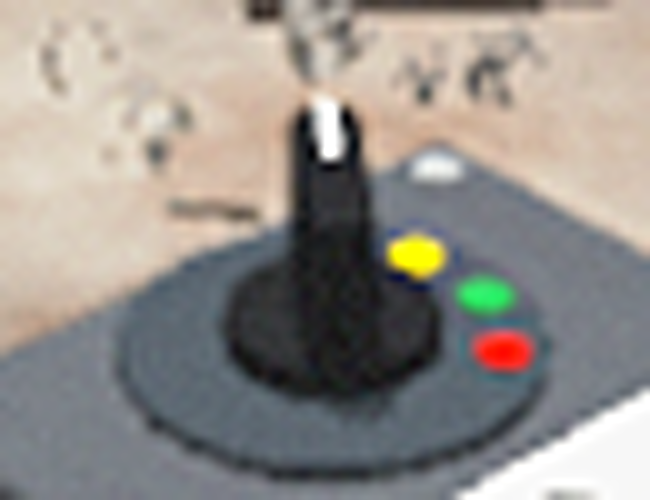

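```bash
cat >> h.py <<'E'
def goal(x,y,z,yaw):
    s=manip.state(); r=R.from_quat(np.roll(s["tool_rot"],-1)); c,q=np.cos(yaw),np.sin(yaw)
    t=R.from_matrix(np.array([[c,q,0],[q,-c,0],[0,0,-1]]))
    d=r.inv().apply(np.array([x,y,z])-s["tool_pos"]); w=(r.inv()*t).as_rotvec()
    X=r.apply([1,0,0]); print("t",round(s["time"],2),"pos",s["tool_pos"].round(4),"yaw",round(np.arctan2(X[1],X[0]),4),"tilt",r.apply([0,0,1]).round(4)[:2],"F",s["contact_force"].round(1),"M",s["ft_torque"].round(2),"w",round(s["gripper_width"],3),"j6",s["joint_pos"][5].round(2))
    print("D dx,dy,dz",d.round(4),"a",w.round(4),"rows>=",max(np.linalg.norm(d)/.0625,np.linalg.norm(w)/.187).round(1))
E
python3 - <<'E'
from h import *
o=load("a"); T,S=o["top"],o["side"]
c=np.array([.5358,-.1797]); a=.2285
def B(x,y,z,): # block frame rel. dial centre
    C,s=np.cos(a),np.sin(a); y=y+.148; return [c[0]+C*x-s*y,c[1]+s*x+C*y,z]
for n,f,box,out in (("top",T,(350,215,410,265),"k1o"),("side",S,(295,262,360,312),"k2o")):
    im=cv2.resize(f["image"][box[1]:box[3],box[0]:box[2]],None,fx=10,fy=10,interpolation=cv2.INTER_CUBIC)
    def pt(p): return tuple(int(v) for v in ((proj(f,p)-box[:2]+.5)*10))
    th=np.linspace(0,6.28,60)
    zo=-.0015
    for z,r in ((.049,.043),(.057,.022)):
        for t in th: cv2.circle(im,pt(B(r*np.cos(t),r*np.sin(t),z+zo)),2,(0,0,255) if r>.03 else (0,255,255),-1)
    d=np.array([np.cos(.9),np.sin(.9)])
    n_=np.array([-d[1],d[0]])
    for u,v in ((.022,.007),(.022,-.007),(-.022,.007),(-.022,-.007)):
        cv2.circle(im,pt(B(*(u*d+v*n_),.091+zo)),4,(255,0,255),-1)
    cv2.imwrite(f"pics/{out}.png",im)
im=[cv2.imread(f"pics/{k}.png") for k in("k1o","k2o")]
cv2.imwrite("pics/ko.png",cv2.resize(np.hstack([im[0][:500],im[1][:500]]),(800,320)))
goal(.5022,-.0356,.20,-.44)
# lug top height: triangulated lug-top corners will follow
E
```

```text
t 0.1 pos [0.2098 0.5881 0.2092] yaw 1.228 tilt [-0.0008 -0.0017] F [-0.3  0.   0.2] M [-0.    0.01  0.  ] w 0.998 j6 -0.12
D dx,dy,dz [-0.4891  0.485   0.01  ] a [1.4000e-03 1.6000e-03 1.6679e+00] rows>= 11.0
```

View pics/ko.png

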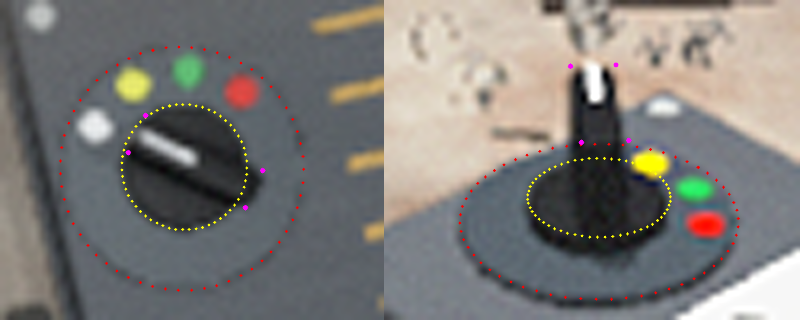

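```bash
python3 -m handwheel '[{"dx":-0.042,"dy":0.042,"az":0.17},{"dx":-0.084,"dy":0.084,"az":0.34},{"dx":-0.126,"dy":0.126,"az":0.51},{"dx":-0.168,"dy":0.168,"az":0.68},{"dx":-0.21,"dy":0.21,"az":0.85}]'; python3 - <<'E'
from h import *
goal(.5022,-.0356,.20,-.44)
o=load("a"); print(tri(o["top"],(371.7,235.6),o["side"],(327.0,272)))
E
```

```text
t 0.1 pos [0.2098 0.5881 0.2092] yaw 1.228 tilt [-0.0008 -0.0017] F [-0.3  0.   0.2] M [-0.    0.01  0.  ] w 0.998 j6 -0.12
D dx,dy,dz [-0.4891  0.485   0.01  ] a [1.4000e-03 1.6000e-03 1.6679e+00] rows>= 11.0
(array([ 0.51084497, -0.01718483,  0.09003376]), np.float64(0.000950447028229956))invalid input at $[0]: expected keys dx, dy, dz, ax, ay, az
```

```bash
python3 -m handwheel '[{"dx":-0.042,"dy":0.042,"dz":0,"ax":0,"ay":0,"az":0.17},{"dx":-0.084,"dy":0.084,"dz":0,"ax":0,"ay":0,"az":0.34},{"dx":-0.126,"dy":0.126,"dz":0,"ax":0,"ay":0,"az":0.51},{"dx":-0.168,"dy":0.168,"dz":0,"ax":0,"ay":0,"az":0.68},{"dx":-0.21,"dy":0.21,"dz":0,"ax":0,"ay":0,"az":0.85}]'; python3 - <<'E'
from h import *
goal(.5022,-.0356,.20,-.44)
E
```

```text
time: 0.72
tool_pos: [0.3375, 0.3184, 0.2098]
tool_rot: [0.0, 0.983, 0.185, -0.0]
contact_force: [0.9, 0.7, -0.9]
gripper_width: 0.999
t 0.72 pos [0.3375 0.3184 0.2098] yaw 0.373 tilt [-0.0001 -0.0003] F [ 0.9  0.7 -0.9] M [-0.03 -0.01 -0.02] w 0.999 j6 0.22
D dx,dy,dz [0.0244 0.3897 0.0099] a [3.00e-04 1.00e-04 8.13e-01] rows>= 6.2
```

```bash
python3 -m handwheel '[{"dx":0.003,"dy":0.056,"dz":0,"ax":0,"ay":0,"az":0.16},{"dx":0.006,"dy":0.112,"dz":0,"ax":0,"ay":0,"az":0.32},{"dx":0.01,"dy":0.168,"dz":0,"ax":0,"ay":0,"az":0.48},{"dx":0.014,"dy":0.224,"dz":0,"ax":0,"ay":0,"az":0.64},{"dx":0.018,"dy":0.28,"dz":0.004,"ax":0,"ay":0,"az":0.813}]'; python3 - <<'E'
from h import *
goal(.5022,-.0356,.12,-.44)
E
```

```text
time: 1.35
tool_pos: [0.4578, 0.0649, 0.2063]
tool_rot: [-0.0, 0.976, -0.219, 0.0]
contact_force: [-0.0, -0.4, -0.1]
gripper_width: 0.996
t 1.35 pos [0.4578 0.0649 0.2063] yaw -0.4409 tilt [0.0009 0.0002] F [-0.  -0.4 -0.1] M [ 0.04 -0.03 -0.06] w 0.996 j6 0.42
D dx,dy,dz [0.0829 0.072  0.0864] a [-0.0005 -0.0007 -0.0009] rows>= 2.2
```

```bash
python3 -m handwheel '[{"dx":0.035,"dy":0.03,"dz":0.02,"ax":0,"ay":0,"az":0},{"dx":0.07,"dy":0.06,"dz":0.03,"ax":0,"ay":0,"az":0},{"dx":0.083,"dy":0.072,"dz":0.06,"ax":0,"ay":0,"az":0},{"dx":0.083,"dy":0.072,"dz":0.086,"ax":0,"ay":0,"az":0}]'; python3 - <<'E'
from h import *
goal(.5022,-.0356,.063,-.44)
o=grab("b")
t=o["top"]["image"][170:290,340:500]; s=o["side"]["image"][200:320,270:430]
cv2.imwrite("pics/b.png",cv2.resize(np.hstack([t,s]),(800,300),interpolation=cv2.INTER_CUBIC))
E
```

```text
time: 1.85
tool_pos: [0.5022, -0.035, 0.1189]
tool_rot: [0.0, 0.976, -0.217, -0.0]
contact_force: [-0.4, 0.0, -0.7]
gripper_width: 1.001
t 1.85 pos [ 0.5022 -0.035   0.1189] yaw -0.4375 tilt [-0.0009  0.0001] F [-0.4  0.  -0.7] M [ 0.05  0.06 -0.02] w 1.001 j6 0.22
D dx,dy,dz [0.0003 0.0005 0.0559] a [0.0003 0.0008 0.0025] rows>= 0.9
```

View pics/b.png

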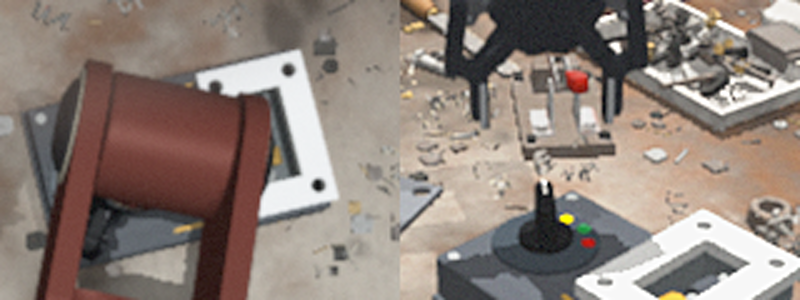

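The open jaws straddle the knob, whose tip is near crop (545,185) in the side view. I'll go down and close.

```bash
python3 -m handwheel '[{"dx":0,"dy":0,"dz":0.02,"ax":0,"ay":0,"az":0},{"dx":0,"dy":0,"dz":0.04,"ax":0,"ay":0,"az":0},{"dx":0,"dy":0.0005,"dz":0.056,"ax":0,"ay":0,"az":0},{"dx":0,"dy":0.0005,"dz":0.056,"ax":0,"ay":0,"az":0}]'; python3 -m handwheel '[{"dx":0,"dy":0,"dz":0,"ax":0,"ay":0,"az":0},{"dx":0,"dy":0,"dz":0,"ax":0,"ay":0,"az":0},{"dx":0,"dy":0,"dz":0,"ax":0,"ay":0,"az":0},{"dx":0,"dy":0,"dz":0,"ax":0,"ay":0,"az":0},{"dx":0,"dy":0,"dz":0,"ax":0,"ay":0,"az":0}]' 255; python3 - <<'E'
from h import *
goal(.5022,-.0356,.063,-.44-1.2)
E
```

```text
time: 2.45
tool_pos: [0.5011, -0.0337, 0.0634]
tool_rot: [-0.0, 0.976, -0.216, -0.001]
contact_force: [0.1, 0.9, -0.3]
gripper_width: 1.002
time: 3.08
tool_pos: [0.5024, -0.0342, 0.0649]
tool_rot: [0.0, 0.976, -0.216, 0.0]
contact_force: [-0.2, -0.8, 2.2]
gripper_width: 0.137
t 3.08 pos [ 0.5024 -0.0342  0.0649] yaw -0.435 tilt [ 0.0008 -0.0002] F [-0.2 -0.8  2.2] M [ 0.01  0.19 -0.02] w 0.137 j6 0.22
D dx,dy,dz [0.0004 0.0014 0.0019] a [-6.000e-04 -6.000e-04  1.205e+00] rows>= 6.4
```

```bash
python3 -m handwheel '[{"dx":0,"dy":0,"dz":0,"ax":0,"ay":0,"az":0.15},{"dx":0,"dy":0,"dz":0,"ax":0,"ay":0,"az":0.3},{"dx":0,"dy":0,"dz":0,"ax":0,"ay":0,"az":0.45},{"dx":0,"dy":0,"dz":0,"ax":0,"ay":0,"az":0.6},{"dx":0,"dy":0,"dz":0,"ax":0,"ay":0,"az":0.75}]'; python3 - <<'E'
from h import *
goal(.5022,-.0356,.063,-.44-1.2)
E
```

```text
time: 3.7
tool_pos: [0.5031, -0.0348, 0.065]
tool_rot: [0.0, 0.828, -0.56, 0.002]
contact_force: [1.3, -2.2, 0.2]
gripper_width: 0.132
t 3.7 pos [ 0.5031 -0.0348  0.065 ] yaw -1.1893 tilt [ 0.0026 -0.0019] F [ 1.3 -2.2  0.2] M [-0.4  -0.31  0.16] w 0.132 j6 0.97
D dx,dy,dz [0.0004 0.0011 0.002 ] a [-0.0023 -0.0022  0.4507] rows>= 2.4
```

```bash
python3 -m handwheel '[{"dx":0,"dy":0,"dz":0,"ax":0,"ay":0,"az":0.15},{"dx":0,"dy":0,"dz":0,"ax":0,"ay":0,"az":0.3},{"dx":0,"dy":0,"dz":0,"ax":0,"ay":0,"az":0.45},{"dx":0,"dy":0,"dz":0,"ax":0,"ay":0,"az":0.45}]'; python3 - <<'E'
from h import *
goal(.5022,-.0356,.063,-.44-1.2)
o=grab("c")
t=o["top"]["image"][180:290,340:490]; s=o["side"]["image"][210:320,280:430]
cv2.imwrite("pics/c.png",cv2.resize(np.hstack([t,s]),(800,293),interpolation=cv2.INTER_CUBIC))
E
```

```text
time: 4.2
tool_pos: [0.5031, -0.0353, 0.0649]
tool_rot: [0.0, -0.685, 0.729, -0.002]
contact_force: [2.6, -4.8, 1.1]
gripper_width: 0.136
t 4.2 pos [ 0.5031 -0.0353  0.0649] yaw -1.6332 tilt [ 0.0026 -0.0026] F [ 2.6 -4.8  1.1] M [-0.9  -0.4  -0.08] w 0.136 j6 1.42
D dx,dy,dz [0.0004 0.0009 0.0019] a [-0.0027 -0.0024  0.0068] rows>= 0.0
```

View pics/c.png

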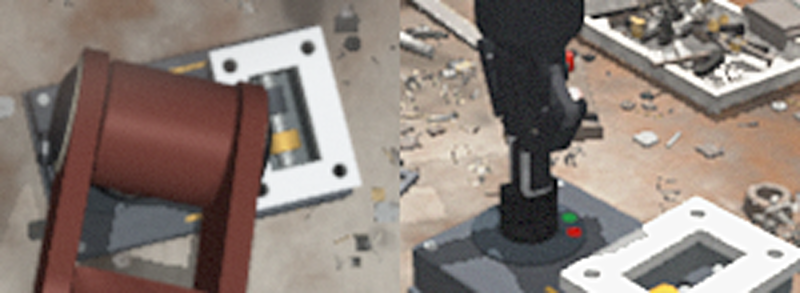

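The fingers hold the knob, turned by about 1.2 rad. I'll release, rise and look at it.

```bash
python3 -m handwheel '[{"dx":0,"dy":0,"dz":0,"ax":0,"ay":0,"az":0},{"dx":0,"dy":0,"dz":0,"ax":0,"ay":0,"az":0},{"dx":0,"dy":0,"dz":0,"ax":0,"ay":0,"az":0},{"dx":0,"dy":0,"dz":0,"ax":0,"ay":0,"az":0}]' 0;  python3 -m handwheel '[{"dx":0,"dy":0,"dz":-0.05,"ax":0,"ay":0,"az":0},{"dx":0,"dy":0,"dz":-0.10,"ax":0,"ay":0,"az":0},{"dx":0,"dy":0,"dz":-0.145,"ax":0,"ay":0,"az":0}]'; python3 - <<'E'
from h import *
goal(.4024,.3233,.20,-1.598)
E
```

```text
time: 4.8
tool_pos: [0.5018, -0.0338, 0.0641]
tool_rot: [-0.0, -0.684, 0.729, 0.0]
contact_force: [0.3, -0.0, 0.3]
gripper_width: 0.961
time: 5.18
tool_pos: [0.502, -0.034, 0.2112]
tool_rot: [0.0, -0.684, 0.729, -0.0]
contact_force: [0.5, -0.3, -0.4]
gripper_width: 1.003
t 5.17 pos [ 0.502  -0.034   0.2112] yaw -1.6347 tilt [ 0.0008 -0.0001] F [ 0.5 -0.3 -0.4] M [-0.01  0.01 -0.03] w 1.003 j6 1.42
D dx,dy,dz [-0.3502  0.1223  0.0111] a [-0.0008 -0.     -0.0367] rows>= 5.9
```

```bash
python3 -m handwheel '[{"dx":-0.055,"dy":0.02,"dz":0,"ax":0,"ay":0,"az":0},{"dx":-0.11,"dy":0.04,"dz":0,"ax":0,"ay":0,"az":0},{"dx":-0.165,"dy":0.06,"dz":0,"ax":0,"ay":0,"az":0},{"dx":-0.22,"dy":0.08,"dz":0,"ax":0,"ay":0,"az":-0.02},{"dx":-0.275,"dy":0.1,"dz":0,"ax":0,"ay":0,"az":-0.036}]'; python3 - <<'E'
from h import *
goal(.4024,.3233,.12,-1.598)
o=grab("d")
t=o["top"]["image"][205:275,340:420]; s=o["side"]["image"][252:322,285:365]
cv2.imwrite("pics/d.png",cv2.resize(np.hstack([t,s]),(800,350),interpolation=cv2.INTER_CUBIC))
E
```

```text
time: 5.8
tool_pos: [0.419, 0.2486, 0.2095]
tool_rot: [0.0, -0.697, 0.717, -0.0]
contact_force: [0.7, -0.3, 0.4]
gripper_width: 1.005
t 5.8 pos [0.419  0.2486 0.2095] yaw -1.5982 tilt [0.0007 0.0004] F [ 0.7 -0.3  0.4] M [ 0.03 -0.01  0.03] w 1.005 j6 1.98
D dx,dy,dz [-0.0742  0.0187  0.0895] a [-0.0007  0.0004 -0.0002] rows>= 1.9
```

View pics/d.png

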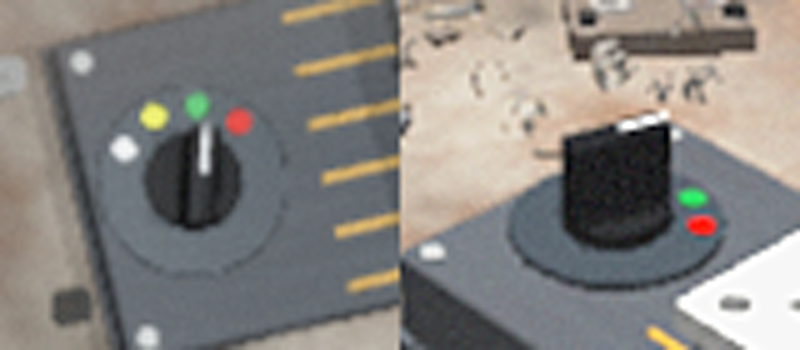

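View pics/d_side.png

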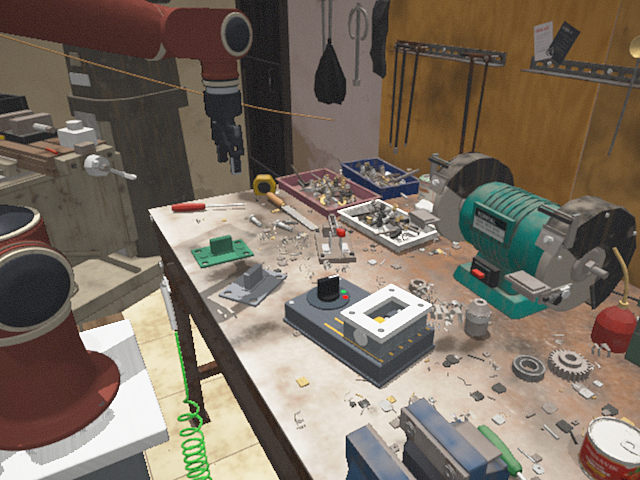

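The white line points at the green dot in both views: yaw is about −0.085 against the expected −0.071. Next I check the lug height from the two views.

```bash
python3 - <<'E'
from h import *
o=load("d"); T,S=o["top"],o["side"]
print(tri(T,(218.1,285.7),S,(221.3,236.3)), plane(T,218.1,285.7,.046))
s=S["image"][225:275,185:265]; cv2.imwrite("pics/e.png",cv2.resize(s,(800,500),interpolation=cv2.INTER_CUBIC))
a=load("a")["side"]; p=proj(a,[.4024,.3233,.046]); print(p)
E
```

```text
(array([0.40371626, 0.32297512, 0.04751465]), np.float64(0.002383793007282004)) [0.40254103 0.3236761  0.046     ]
[220.31366015 236.91989036]
```

```bash
python3 -m handwheel '[{"dx":-0.04,"dy":0.01,"dz":0.02,"ax":0,"ay":0,"az":0},{"dx":-0.074,"dy":0.0187,"dz":0.06,"ax":0,"ay":0,"az":0},{"dx":-0.074,"dy":0.0187,"dz":0.11,"ax":0,"ay":0,"az":0},{"dx":-0.074,"dy":0.0187,"dz":0.13,"ax":0,"ay":0,"az":0},{"dx":-0.074,"dy":0.0187,"dz":0.13,"ax":0,"ay":0,"az":0}]'; python3 - <<'E'
from h import *
goal(.4025,.3235,.015,-1.598)
o=grab("f")
t=o["top"]["image"][235:325,180:340]; s=o["side"]["image"][200:290,180:340]
cv2.imwrite("pics/f.png",cv2.resize(np.vstack([t,s]),(640,720)[0:1]+(600,),interpolation=cv2.INTER_CUBIC))
E
```

```text
time: 6.52
tool_pos: [0.4019, 0.3201, 0.077]
tool_rot: [-0.002, -0.697, 0.717, 0.001]
contact_force: [0.1, -0.4, -0.4]
gripper_width: 0.999
t 6.53 pos [0.4019 0.3201 0.077 ] yaw -1.5992 tilt [-0.0042 -0.0025] F [ 0.1 -0.4 -0.4] M [0.   0.03 0.04] w 0.999 j6 2.13
D dx,dy,dz [-0.0036 -0.0008  0.062 ] a [ 0.0041 -0.0027 -0.0012] rows>= 1.0
```

View pics/f.png

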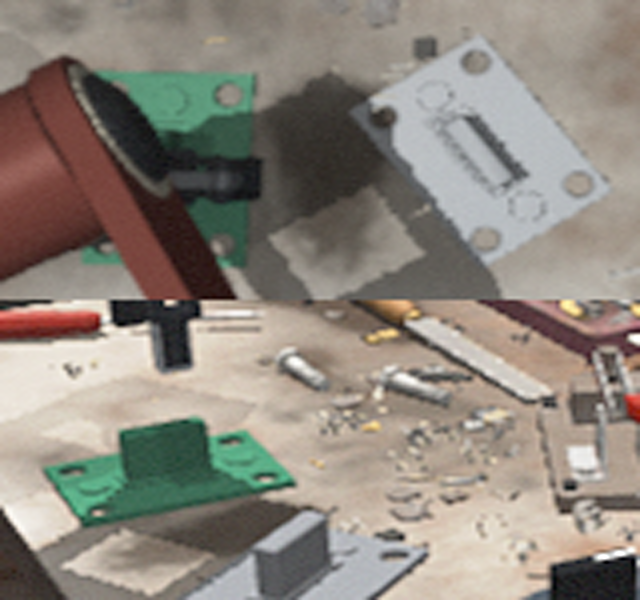

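```bash
python3 -m handwheel '[{"dx":-0.0025,"dy":-0.0005,"dz":0.03,"ax":0,"ay":0,"az":0},{"dx":-0.0025,"dy":-0.0005,"dz":0.05,"ax":0,"ay":0,"az":0},{"dx":-0.0025,"dy":-0.0005,"dz":0.062,"ax":0,"ay":0,"az":0},{"dx":-0.0025,"dy":-0.0005,"dz":0.062,"ax":0,"ay":0,"az":0}]'; python3 - <<'E'
from h import *
goal(.4025,.3235,.015,-1.598)
E
```

```text
time: 7.12
tool_pos: [0.4042, 0.3237, 0.0177]
tool_rot: [0.0, -0.697, 0.717, -0.0]
contact_force: [-1.0, 0.9, -0.4]
gripper_width: 0.999
t 7.12 pos [0.4042 0.3237 0.0177] yaw -1.5993 tilt [0.0002 0.0001] F [-1.   0.9 -0.4] M [ 0.05 -0.01  0.  ] w 0.999 j6 2.13
D dx,dy,dz [0.0003 0.0017 0.0027] a [-0.0002  0.0001 -0.0013] rows>= 0.1
```

```bash
python3 -m handwheel '[{"dx":0,"dy":0.0015,"dz":0.002,"ax":0,"ay":0,"az":0},{"dx":0,"dy":0.0015,"dz":0.002,"ax":0,"ay":0,"az":0},{"dx":0,"dy":0.0015,"dz":0.002,"ax":0,"ay":0,"az":0},{"dx":0,"dy":0.0015,"dz":0.002,"ax":0,"ay":0,"az":0},{"dx":0,"dy":0.0015,"dz":0.002,"ax":0,"ay":0,"az":0}]' 255; python3 -m handwheel '[{"dx":0,"dy":0,"dz":-0.01,"ax":0,"ay":0,"az":0},{"dx":0,"dy":0,"dz":-0.03,"ax":0,"ay":0,"az":0},{"dx":0,"dy":0,"dz":-0.06,"ax":0,"ay":0,"az":0},{"dx":0,"dy":0,"dz":-0.1,"ax":0,"ay":0,"az":0},{"dx":0,"dy":0,"dz":-0.15,"ax":0,"ay":0,"az":0}]';python3 - <<'E'
from h import *
goal(.5358,-.1797,.20,-1.342)
o=grab("g")
s=o["side"]["image"][120:300,120:360];cv2.imwrite("pics/g.png",cv2.resize(s,(800,600)))
E
```

```text
time: 7.75
tool_pos: [0.4027, 0.3242, 0.0159]
tool_rot: [0.0, -0.697, 0.717, 0.0]
contact_force: [-1.5, -0.6, 2.9]
gripper_width: 0.166
time: 8.38
tool_pos: [0.4008, 0.3228, 0.1645]
tool_rot: [-0.002, -0.697, 0.717, 0.0]
contact_force: [1.5, 1.0, -3.3]
gripper_width: 0.166
t 8.38 pos [0.4008 0.3228 0.1645] yaw -1.599 tilt [-0.0038 -0.0025] F [ 1.5  1.  -3.3] M [ 0.07 -0.03 -0.03] w 0.166 j6 2.13
D dx,dy,dz [ 0.4985 -0.149  -0.0348] a [ 0.004  -0.0021 -0.2571] rows>= 8.3
```

View pics/g.png

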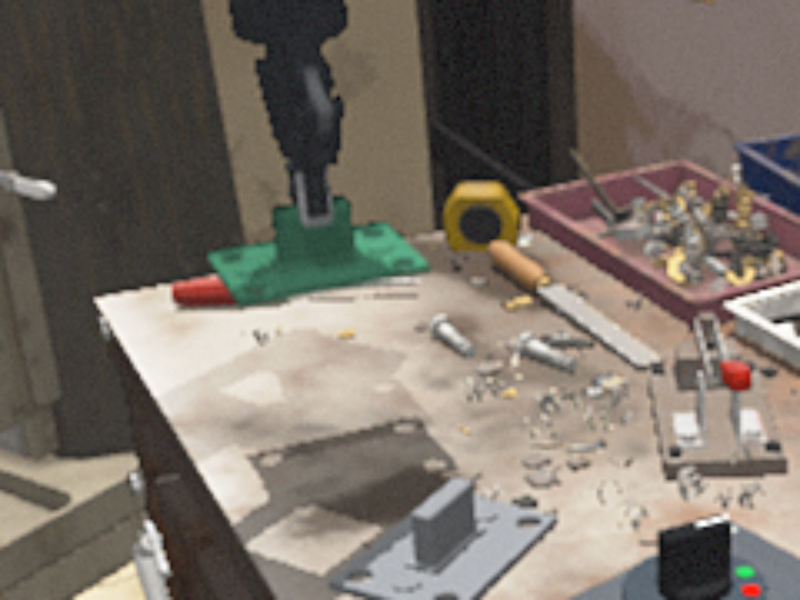

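The lift worked: the cover hangs level at crop (315,255), well clear of the bench. I'll carry it over at TCP z of about 0.2.

```bash
python3 -m handwheel '[{"dx":0.02,"dy":-0.006,"dz":-0.02,"ax":0,"ay":0,"az":0},{"dx":0.06,"dy":-0.018,"dz":-0.036,"ax":0,"ay":0,"az":-0.03},{"dx":0.11,"dy":-0.033,"dz":-0.036,"ax":0,"ay":0,"az":-0.07},{"dx":0.16,"dy":-0.048,"dz":-0.036,"ax":0,"ay":0,"az":-0.11},{"dx":0.21,"dy":-0.063,"dz":-0.036,"ax":0,"ay":0,"az":-0.15}]';python3 - <<'E'
from h import *
goal(.5358,-.1797,.20,-1.342)
E
```

```text
time: 9.1
tool_pos: [0.4584, 0.1104, 0.199]
tool_rot: [0.001, 0.749, -0.662, -0.001]
contact_force: [1.9, 1.3, -4.0]
gripper_width: 0.167
t 9.1 pos [0.4584 0.1104 0.199 ] yaw -1.4473 tilt [-0.003  -0.0003] F [ 1.9  1.3 -4. ] M [ 0.01 -0.06 -0.05] w 0.167 j6 1.53
D dx,dy,dz [ 0.2975 -0.0411 -0.0011] a [ 0.003   0.0002 -0.1053] rows>= 4.8
```

```bash
python3 -m handwheel '[{"dx":0.05,"dy":-0.007,"dz":0,"ax":0,"ay":0,"az":-0.03},{"dx":0.1,"dy":-0.014,"dz":0,"ax":0,"ay":0,"az":-0.06},{"dx":0.15,"dy":-0.021,"dz":0,"ax":0,"ay":0,"az":-0.08},{"dx":0.2,"dy":-0.028,"dz":0,"ax":0,"ay":0,"az":-0.1},{"dx":0.24,"dy":-0.033,"dz":0,"ax":0,"ay":0,"az":-0.1}]';python3 -m handwheel '[{"dx":0.025,"dy":-0.002,"dz":0,"ax":0,"ay":0,"az":0},{"dx":0.04,"dy":-0.003,"dz":0,"ax":0,"ay":0,"az":0},{"dx":0.05,"dy":-0.003,"dz":0,"ax":0,"ay":0,"az":0},{"dx":0.05,"dy":-0.003,"dz":0,"ax":0,"ay":0,"az":0}]'; python3 - <<'E'
from h import *
goal(.5358,-.1797,.1305,-1.342)
o=grab("i")
t=o["top"]["image"][150:300,340:540]; s=o["side"]["image"][180:380,260:460]
cv2.imwrite("pics/i.png",np.hstack([cv2.resize(t,(400,300)),cv2.resize(s,(400,400))[:300]]))
E
```

```text
time: 9.72
tool_pos: [0.5203, -0.1237, 0.1988]
tool_rot: [0.001, 0.781, -0.625, -0.002]
contact_force: [0.2, 0.8, -4.8]
gripper_width: 0.166
time: 10.22
tool_pos: [0.5353, -0.1698, 0.2012]
tool_rot: [-0.0, 0.781, -0.624, -0.0]
contact_force: [-0.0, 0.0, -4.9]
gripper_width: 0.16
t 10.22 pos [ 0.5353 -0.1698  0.2012] yaw -1.3487 tilt [-0.0003  0.0005] F [-0.   0.  -4.9] M [ 0.02  0.03 -0.02] w 0.16 j6 0.91
D dx,dy,dz [0.0098 0.0017 0.0707] a [ 0.0001  0.0006 -0.0067] rows>= 1.1
```

View pics/i_top.png

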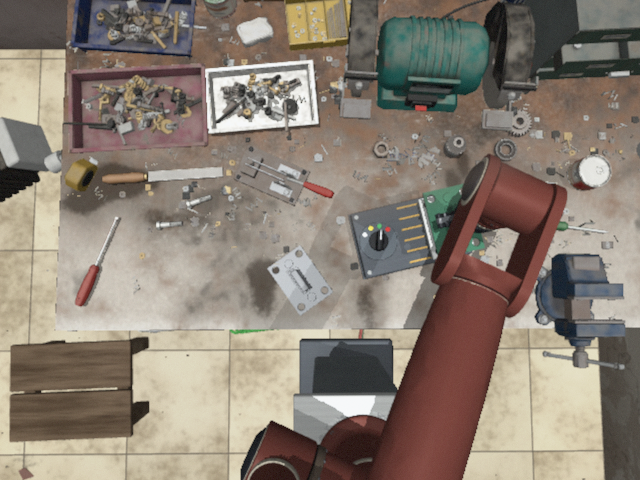

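View pics/i_side.png

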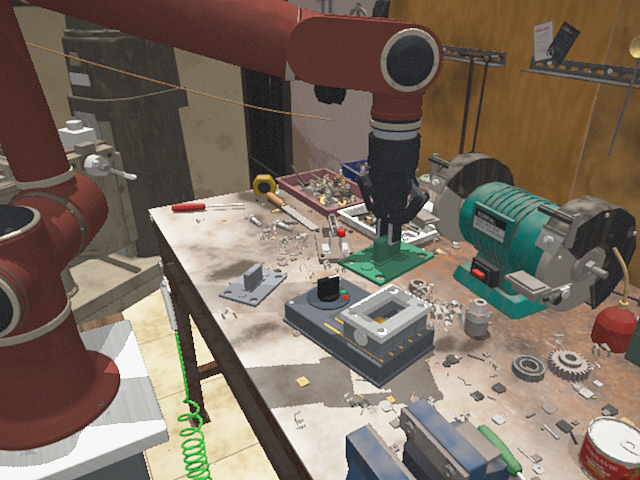

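The cover is held level above the housing in both views, at side pixel (388,260). I'll descend to 10 mm above the target height and then look again.

```bash
python3 -m handwheel '[{"dx":0.005,"dy":0.001,"dz":0.01,"ax":0,"ay":0,"az":-0.006},{"dx":0.0098,"dy":0.0017,"dz":0.025,"ax":0,"ay":0,"az":-0.006},{"dx":0.0098,"dy":0.0017,"dz":0.045,"ax":0,"ay":0,"az":-0.006},{"dx":0.0098,"dy":0.0017,"dz":0.06,"ax":0,"ay":0,"az":-0.006},{"dx":0.0098,"dy":0.0017,"dz":0.06,"ax":0,"ay":0,"az":-0.006}]';python3 - <<'E'
from h import *
goal(.5358,-.1797,.1305,-1.342)
o=grab("j")
t=o["top"]["image"][170:270,390:510]; s=o["side"]["image"][230:350,310:454]
cv2.imwrite("pics/j1.png",cv2.resize(t,(720,600),interpolation=cv2.INTER_CUBIC))
cv2.imwrite("pics/j2.png",cv2.resize(s,(720,600),interpolation=cv2.INTER_CUBIC))
E
```

```text
time: 10.95
tool_pos: [0.5342, -0.1794, 0.1385]
tool_rot: [0.0, 0.783, -0.622, -0.002]
contact_force: [-1.3, -0.4, -4.5]
gripper_width: 0.164
t 10.95 pos [ 0.5342 -0.1794  0.1385] yaw -1.3431 tilt [-0.0044  0.0023] F [-1.3 -0.4 -4.5] M [-0.02  0.04 -0.02] w 0.164 j6 0.89
D dx,dy,dz [ 0.0007 -0.0015  0.008 ] a [ 0.0038  0.0032 -0.0011] rows>= 0.1
```

View pics/j1.png

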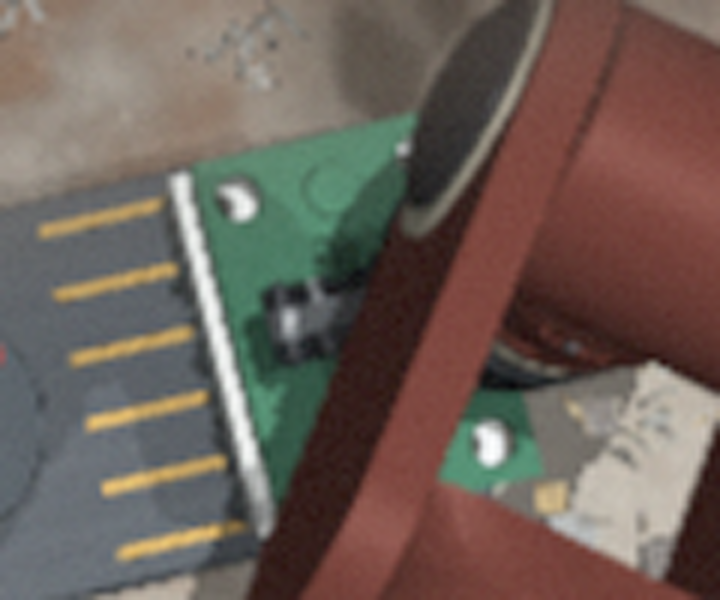

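View pics/j2.png

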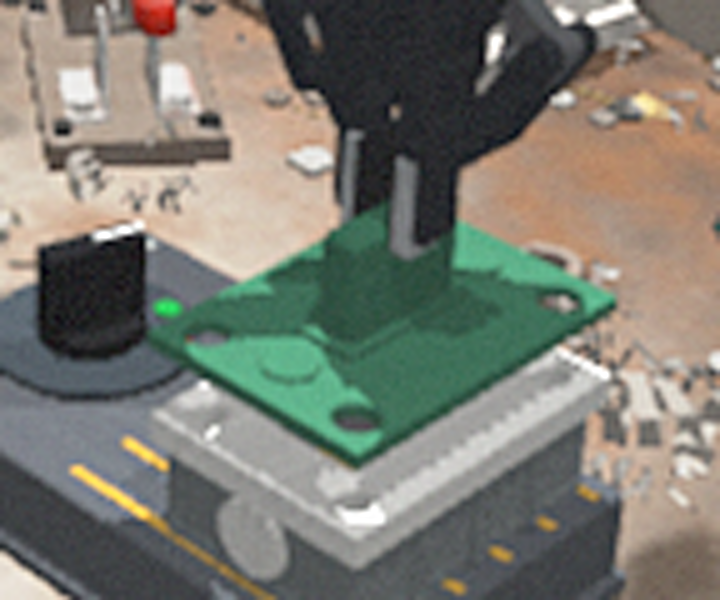

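```bash
python3 -m handwheel '[{"dx":0,"dy":0,"dz":0.005,"ax":0,"ay":0,"az":0},{"dx":0,"dy":0,"dz":0.009,"ax":0,"ay":0,"az":0},{"dx":0,"dy":0,"dz":0.009,"ax":0,"ay":0,"az":0},{"dx":0,"dy":0,"dz":0.009,"ax":0,"ay":0,"az":0},{"dx":0,"dy":0,"dz":0.009,"ax":0,"ay":0,"az":0}]';python3 - <<'E'
from h import *
goal(.5358,-.1797,.1305,-1.342)
o=grab("k"); o=fix(o)
def green(im):
    h=cv2.cvtColor(im,cv2.COLOR_BGR2HSV); return cv2.inRange(h,(55,70,20),(100,255,255))
M=[]
for n,b in (("top",(405,180,490,260)),("side",(335,260,440,330))):
    m=upm(o[n],b,green); M.append(cv2.resize(m,(400,350)))
    print(n); 
    for q in unup(holes(m,60,5000),b): print(q.round(1).tolist(), depthpt(o[n],q[0],q[1]).round(4))
t=o["top"]["image"][170:270,390:510]; s=o["side"]["image"][240:350,325:445]
cv2.imwrite("pics/k1b.png",cv2.resize(t,(720,600),interpolation=cv2.INTER_CUBIC))
cv2.imwrite("pics/k2b.png",cv2.resize(s,(654,600),interpolation=cv2.INTER_CUBIC))
cv2.imwrite("pics/km.png",np.hstack(M))
E
```

```text
time: 11.68
tool_pos: [0.5359, -0.1802, 0.1326]
tool_rot: [-0.0, 0.783, -0.622, 0.0]
contact_force: [-0.1, -0.6, -3.5]
gripper_width: 0.165
t 11.68 pos [ 0.5359 -0.1802  0.1326] yaw -1.343 tilt [ 0.0004 -0.0002] F [-0.1 -0.6 -3.5] M [-0.04 -0.    0.  ] w 0.165 j6 0.89
D dx,dy,dz [-0.0005 -0.      0.0021] a [-0.0004 -0.0003 -0.001 ] rows>= 0.0
top
[428.7, 202.5, 974.5] [ 0.5831 -0.1423  0.0941]
side
[381.6, 317.5, 448.0] [ 0.5454 -0.1556  0.0553]
[352.4, 300.1, 360.5] [ 0.5382 -0.0686  0.0442]
[421.8, 293.0, 431.0] [ 0.713  -0.0734  0.0062]
```

View pics/k1b.png

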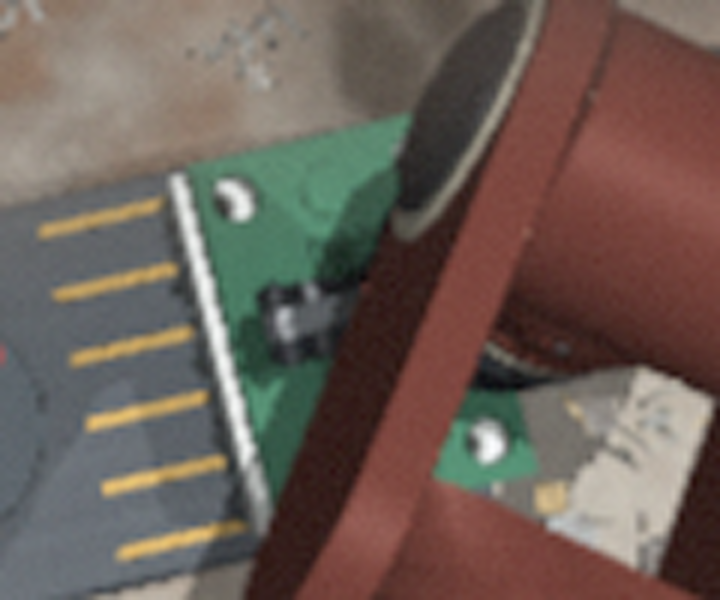

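View pics/k2b.png

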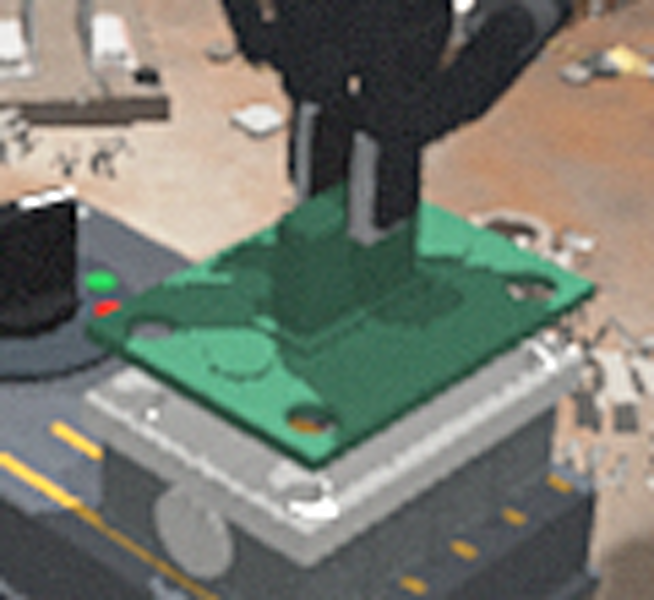

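View pics/km.png

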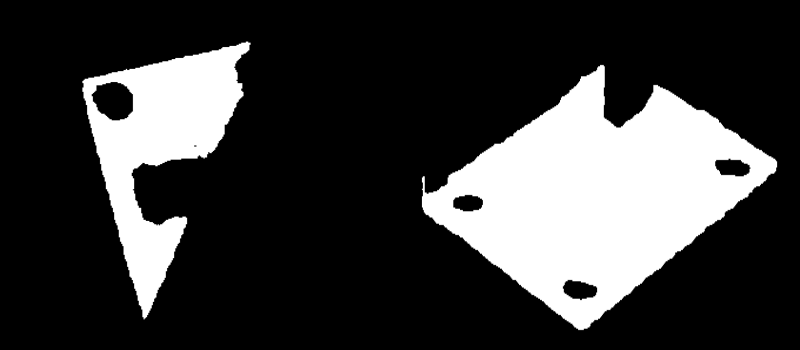

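```bash
python3 - <<'E'
from h import *
o=load("k");T,S=o["top"],o["side"]
b=(460,232,485,254)
im=cv2.resize(T["image"][b[1]:b[3],b[0]:b[2]],None,fx=8,fy=8,interpolation=cv2.INTER_CUBIC)
h=cv2.cvtColor(im,cv2.COLOR_BGR2HSV); m=cv2.inRange(h,(55,70,20),(100,255,255))
q=unup(holes(m,200,9000),b,8); print(q)
q=q[np.argmax(q[:,2])]
p,e=tri(T,q[:2],S,(381.6,317.5)); print("C-hole -y,-x tri",p.round(4),e)
for z in (.117,.120,.123):
  print(z,"A top",plane(T,428.7,202.5,z)[:2].round(4),"want .579 -.1357 |","D top",plane(T,q[0],q[1],z)[:2].round(4),"want .4931 -.2233 (top)|","side",[ (plane(S,*u,z)[:2]).round(4).tolist() for u in ((352.4,300.1),(381.6,317.5),(421.8,293.))],"want .4758 -.1613/.4908 -.2253/.5922 -.2019")
E
```

```text
[[ 470.98475729  242.9723878  3208.5       ]]
C-hole -y,-x tri [ 0.4926 -0.2248  0.1189] 0.0015101545786747126
0.117 A top [ 0.5801 -0.1374] want .579 -.1357 | D top [ 0.4933 -0.2257] want .4931 -.2233 (top)| side [[0.4793, -0.1577], [0.4934, -0.2225], [0.5953, -0.1991]] want .4758 -.1613/.4908 -.2253/.5922 -.2019
0.12 A top [ 0.5797 -0.1368] want .579 -.1357 | D top [ 0.4931 -0.2248] want .4931 -.2233 (top)| side [[0.4768, -0.1614], [0.4908, -0.2258], [0.5921, -0.2025]] want .4758 -.1613/.4908 -.2253/.5922 -.2019
0.123 A top [ 0.5793 -0.1361] want .579 -.1357 | D top [ 0.493 -0.224] want .4931 -.2233 (top)| side [[0.4744, -0.165], [0.4883, -0.229], [0.5889, -0.2059]] want .4758 -.1613/.4908 -.2253/.5922 -.2019
```

Both views put the holes within about 1 mm of the threads: the top view's offset is about (0.4, −1) mm and the height about 21.5 mm. I'll make a small trim and let it settle.

```bash
python3 -m handwheel '[{"dx":-0.0007,"dy":0,"dz":0.0015,"ax":0,"ay":0,"az":-0.001},{"dx":-0.0007,"dy":0,"dz":0.0015,"ax":0,"ay":0,"az":-0.001},{"dx":-0.0007,"dy":0,"dz":0.0015,"ax":0,"ay":0,"az":-0.001},{"dx":-0.0007,"dy":0,"dz":0.0015,"ax":0,"ay":0,"az":-0.001},{"dx":-0.0007,"dy":0,"dz":0.0015,"ax":0,"ay":0,"az":-0.001}]';  python3 -m handwheel '[{"dx":0,"dy":0,"dz":0,"ax":0,"ay":0,"az":0},{"dx":0,"dy":0,"dz":0,"ax":0,"ay":0,"az":0},{"dx":0,"dy":0,"dz":0,"ax":0,"ay":0,"az":0},{"dx":0,"dy":0,"dz":0,"ax":0,"ay":0,"az":0}]'; python3 - <<'E'
from h import *
goal(.5359,-.1795,.131,-1.343)
print(manip.state()["joint_vel"].round(4))
o=fix(grab("l")); T,S=o["top"],o["side"]
def green(im):
    h=cv2.cvtColor(im,cv2.COLOR_BGR2HSV); return cv2.inRange(h,(55,70,20),(100,255,255))
qs={}
for n,b,a0 in (("top",(405,180,490,260),700),("side",(335,260,440,330),200)):
    qs[n]=unup(holes(upm(o[n],b,green),a0,5000),b)
b=(460,232,485,254)
im=cv2.resize(T["image"][b[1]:b[3],b[0]:b[2]],None,fx=8,fy=8,interpolation=cv2.INTER_CUBIC)
q=unup(holes(green(im),1000,9000),b,8)
for z in (.118,.1215):
  print(z,"top",[plane(T,u[0],u[1],z)[:2].round(4).tolist() for u in list(qs["top"])+list(q)],"want .579 -.1357 / .4931 -.2233")
  print("   side",[plane(S,u[0],u[1],z)[:2].round(4).tolist() for u in qs["side"]])
d=qs["side"][np.argmin(abs(qs["side"][:,0]-381.6))]
print(tri(T,q[0][:2],S,d[:2]))
cv2.imwrite("pics/l.png",np.hstack([cv2.resize(T["image"][170:270,340:500],(480,300)),cv2.resize(S["image"][240:350,300:410],(300,300))]))
E
```

```text
time: 12.4
tool_pos: [0.5356, -0.1795, 0.1309]
tool_rot: [0.0, 0.783, -0.622, 0.0]
contact_force: [-0.3, -0.3, -4.4]
gripper_width: 0.163
time: 12.9
tool_pos: [0.5356, -0.1795, 0.1308]
tool_rot: [-0.0, 0.783, -0.622, 0.0]
contact_force: [-0.0, 0.4, -3.9]
gripper_width: 0.161
t 12.9 pos [ 0.5356 -0.1795  0.1308] yaw -1.342 tilt [ 0. -0.] F [-0.   0.4 -3.9] M [ 0.04 -0.01  0.01] w 0.161 j6 0.89
D dx,dy,dz [ 0.0001 -0.0003 -0.0002] a [-0.    -0.     0.001] rows>= 0.0
[ 0.      0.0012  0.0011 -0.0021  0.0004 -0.0001]
0.118 top [[0.5795, -0.1359], [0.493, -0.2244]] want .579 -.1357 / .4931 -.2233
   side [[0.4911, -0.2247], [0.4764, -0.1602], [0.5922, -0.2018]]
0.1215 top [[0.579, -0.1352], [0.4929, -0.2233]] want .579 -.1357 / .4931 -.2233
   side [[0.4882, -0.2285], [0.4736, -0.1645], [0.5885, -0.2057]]
(array([ 0.49244592, -0.224172  ,  0.11730145]), np.float64(0.0014703406824778777))
```

View pics/l.png

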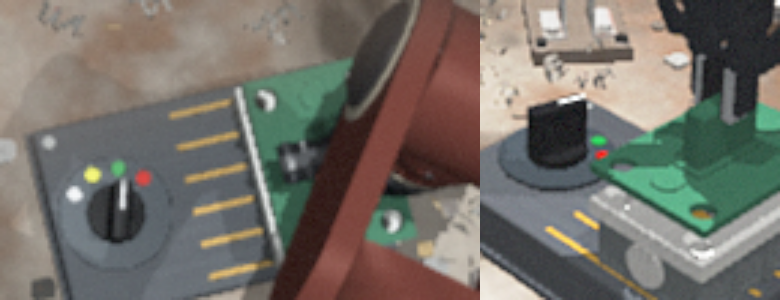

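View pics/l_side.png

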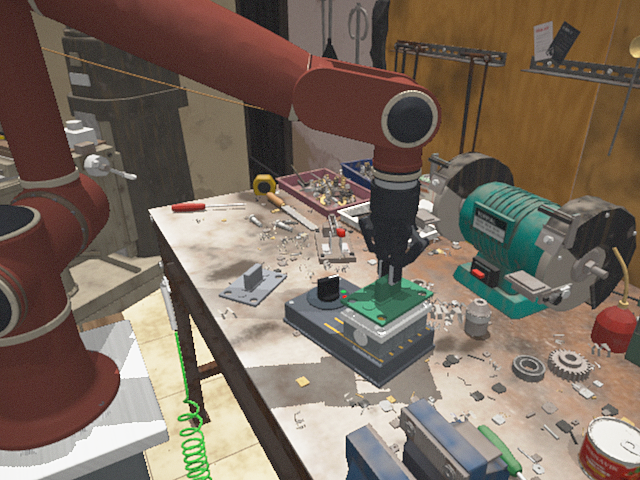

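The knob points at green and the holes agree within about 1 mm in both views. The mid-plate height of about 0.118 m puts the underside about 20 mm above the face, and the arm is still. I'm handing in.

```bash
python3 -c "
from plant import manip
print(manip.job_done())"
```

```text
the job is handed in; nothing more can be done
None
```

I turned the knob to the green dot first. Then I picked up the green cover by its lug and handed the job in while holding it, level and still, over the housing. It took about 13 s of the 56 s; the hand-in reports no verdict.

**Last checks:**
- **Knob:** the white line points at the green dot in both views. Its yaw measured about −0.085 rad just after the turn, against −0.071 expected.
- **Holes:** the top view shows two of the four and the side view three. Each visible hole is within about 1 mm of its thread.
- **Height:** the cover's underside is about 20 mm above the joint face. The gripper position gives about 20 mm, and the two cameras, which measure the plate, give 19 to 20 mm.
- **Tilt and motion:** tilt reads zero and joint speeds are about 0.002 rad/s or less.
- **Force:** the vertical force is about 4 N, which is the cover's weight. No reading showed the cover touching the housing or the block.
- **Loose parts:** none of my moves came near the bolts, nut or chuck.

**Disagreements:**
- The two cameras differed by about 2 mm on absolute positions, which is within the stated calibration. I therefore compared the cover and threads within each camera.
- The arm hid one hole from the side camera and two from the top. Only one hole was seen by both cameras.

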